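# Unlock a stereo microscope's head, raise it four clicks with the lift lever and hold it up

### The job

The stereo microscope's head is locked down close over a dish: turn the lock knob on top of the column anticlockwise to free it, then press the lift lever at the column's side down four clicks, counting them by feel and never running on past the fourth, to raise the head. Work it by the lever alone: do not touch the head and do not shift anything else on the bench. The freed head sinks back by itself, so finish while you are still holding the lever's grip down at the fourth click.

Things in the scene. Friction and masses are not known exactly. Their poses are not given: they have to be found in the camera images.
- microscope: white stereo microscope, fixed: base plate 300 x 210 x 35 mm, 328 mm high in all. Origin on the bench under the column. x points from the column to the overhanging head, y to the side of the lift lever. Base from x -70 to 230 mm. Pinion housing 185 mm high, x -55 to 35, y -45 to 45 mm; column above it to 299 mm high, x -46 to 10, y -37 to 37 mm.
- lock_knob (a joint): turn of the lock knob, rad: 0 is locked, grows anticlockwise seen from above to a stop at 1.6. Starts between 0 and 0.2, stays where it is left, needs about 0.05 N m. Under it a steel finger lies over the head's carriage and blocks it; from 1.0 on the finger has swung off and the head is free.
- lock_grip (a point): centre of the lock knob on top of the column, the highest knob: black, fluted, round, upright axis, 38 mm across, 24 mm high. The point lies on its axis 318 mm above the bench, 14 mm above its lower and 10 mm below its upper face. The eyepieces, 135 to 210 mm in front of it, reach about 330 mm while the head is down.
- lift_handle: grip of the lift lever: black round bar 18 mm thick, 70 mm long, level, along the microscope's y. Origin at its middle; it revolves freely on its own axis. It sits on the end of a flat steel bar, 110 mm from the hub. Free room above and outside it; the steel bar begins 35 mm and the pinion housing 57 mm inward from its middle.
- lever_hub (a point): point on the lever's turning axis (along the microscope's y), beside the middle of the grip, 130 mm above the bench; it stays put. The lever points away from the head, to the microscope's -x, and at the start 0.63 rad above level (grip centre at x -89, z +65 mm from here); its elevation is 0.63 rad minus the joint value.
- lift_lever (a joint): how far the lever is pressed down, rad: 0 at the start, 1.26 at most; a click every 0.18 (20 mm at the grip), the fourth at 0.72, near level. The head's weight pushes it back up to 0. Pressing takes about 8 N just past a click, falls steadily to 1 or 2 N and jumps back at the next click: there the stop's roller drops in. Locked, it gives only 0.05.
- head: the microscope's head (carriage, arm, zoom body, objective, eyepieces) on a vertical slide in front of the column; rises 5.4 mm a click. Its origin is the microscope's own while the head is down. Not to be touched.
- stage_dish: closed clear petri dish, 76 mm across, 15 mm high, lying on the microscope's glass stage plate under the head; a bystander
- dish_stack: stack of two closed petri dishes with amber agar, 95 mm across, 31 mm high, on the bench beside the microscope's base, on the lever's side; a bystander
- side_dish: single closed clear petri dish, 95 mm across, 15 mm high, on the bench on the other side of the base; a bystander
- marker_pen: marker pen lying on the bench between the microscope and the robot, 130 mm long, 18 mm thick; a bystander
- tube_rack: white grid rack of capped tubes, 108 x 214 mm, 128 mm high over the caps; a bystander
- specimen_jar: closed glass jar, 60 mm across, 75 mm high; a bystander
- slide_box: flat grey box for slides, 102 x 87 mm, 35 mm high; a bystander

How it is judged:
By the outcome, as a careful person would: the job done as asked, in the order asked, and still so for the second after the job is handed in, while the arm keeps its last pose, push and grip.
It also fails if it takes over 67 s, if anything falls off the work surface, if the arm or the gripper's body presses on something with over 40 N, if the wrist force passes 120 N, or if a joint passes its speed limit or range.

### The arm

A 7-joint arm with a two-finger parallel gripper is mounted at the origin on the work surface. World frame = base frame: x ahead of the robot, y to its left, z up, the work surface at z = 0. Lengths are in m, angles in rad, forces in N, time in s.
With the tool pointing down it reaches from about 0.425 to 0.925 m from the base axis. Payload 6.8 kg.
Tool frame: the origin (TCP) lies between the finger pads; the fingertips stand 14 mm ahead of it and the grasp point (between the pads) lies 5 mm behind it; z points along the fingers, y is the line along which they close (so a half turn about z gives the same grasp; the last joint's range is limited). The gripper opens to 85 mm and grips with 20 to 120 N. Pads are 22 mm wide; open, the fingers measure 114 mm over their backs; the gripper's body (76 mm by 85 mm) begins 54 mm behind the grasp point. The pads swing forward as they close: fully open they stand 13 mm farther back than shut.
Start: joints at [1.003, 0.477, 0.022, 1.555, -0.011, 1.109, -0.083], TCP at [0.3, -0.605, 0.219] pointing down, gripper open.
Joint ranges: [-2.96, 2.96], [-0.34, 2.1], [-1.41, 1.46], [0.24, 2.44], [-1.37, 4.51], [0.17, 1.92], [-2.96, 2.96]. Speed limits (rad/s): [2.39, 2.39, 3.14, 3.14, 3.14, 3.14, 3.14].

### API

Orientations are given as a rotation vector (axis times angle).
In Python, from bench import r, eyes, ticket gives the robot as it stands. The module is installed in compiled form; this text tells all that it offers.
- The arm moves only by the tool arm_command, never from a script. Its argument "plan" is text: rows parted by semicolons, each of 4 numbers parted by spaces: the shift along the tool's x, y, z in m, then the turn about the tool's z in degrees. In form: tx ty tz yaw; .... A call has 1 to 20 rows; each row shifts and turns the commanded pose from where the row before left it, along the tool's axes as they then stand; what a row does not reach is not made up. A row lasts 1/8 s, in which the tool goes at most 62.5 mm and 10.7 degrees, less where a joint would pass 70% of its speed; a pose out of reach is approached as far as the arm can. A call is refused whole if a number of a shift passes 0.0625 or a number of a turn 10.7, either way. A call with a gripper value outside its range is refused whole. "hand" is the closure, from -1 (fully open) to 1 (shut), set as the call begins (left out, the last holds). The fingers move at their own pace and stop on an object; "grip_force" is the grip in N (left out, the last holds). Time passes only in rows, so rows that do not move let the fingers close. It gives the time, the measured TCP pose, the force, the opening and the grip force at its end, in the units of the state.
- r.get_obs(): the state, without advancing time (a new reading comes with each control period).
- eyes.grab_frame(name): name is "scene" or "side" or "wrist"; returns (picture, depth): 420x560x3 uint8, red, green, blue; 420x560 float32, m along the optical axis (not along the pixel's ray), 0 where there is no reading.
- eyes.calibration(name): a dict with "fov_y" (degrees; the focal length in pixels is half the picture's height over the tangent of half this angle, whatever the lens; pixels are square), "cx", "cy" (the principal point, pixels), "origin" and "attitude" of the camera in the world; the wrist camera has in their place "tool_from_camera" (4x4, takes a point from camera to tool coordinates, whose origin is the TCP and whose axes are the flange's). Camera axes: x right, y up, looking along -z (the intrinsics and any distortion apply to the point x, -y, -z); pixel columns grow to the right and rows downward; lengths in m; the calibration is good to about 2 mm. A picture is of the moment at which its call begins: read the wrist's pose just before it. calibration takes no time and is no camera call.
- ticket.hand_in(): hands the job in; it is judged then, once.
The state is a dict: "clock": time; "joints": joint angles; "qvel": joint speeds; "tau": joint torques, N m; "tcp_pos": TCP position; "orientation": TCP orientation; "contact_force": force on the tool from outside, world axes, zero at the start; "moment": the same for the moment, N m; "grip_width": finger opening in m; "gripper_force": force on a finger pad.
Only numpy, scipy, OpenCV 4.12 (cv2) and the standard library are available. Lean on these libraries where they do the work, as an engineer would, in place of code of your own. Each camera call takes 0.05 s, during which the arm holds its last target. There are 200 camera calls.

## Working session

There is one attempt and no reset: what is moved stays moved. The work goes in short steps, Python scripts to look and compute and a tool call to move; the robot and the scene stay as the last step left them, time stands still between calls to the robot, and variables do not carry over. Pictures are saved under pics/ and viewed, at most 10 in all, crops included, and the job is handed in when it is done.

Besides the shell and the picture viewer there is one more tool, called by a JSON object that holds its "method" and its "body". arm_command: Moves the arm, as the interface text tells. Its arguments: {"type":"object","properties":{"plan":{"type":"string"},"hand":{"type":"number"},"grip_force":{"type":"number"}},"required":["plan"]}

```bash
mkdir -p pics; cat > h.py <<'E'
import numpy as np, cv2
from scipy.spatial.transform import Rotation as R
from bench import r, eyes, ticket
def Rm(a):
    a=np.array(a,float)
    if a.shape==(3,3): return a
    if a.size==3: return R.from_rotvec(a).as_matrix()
    return R.from_quat(a).as_matrix()
def cloud(name):
    o=r.get_obs(); p,d=eyes.grab_frame(name); c=eyes.calibration(name)
    f=210/np.tan(np.radians(c['fov_y'])/2)
    v,u=np.mgrid[0:420,0:560]
    uv=np.stack([u,v],-1).reshape(-1,1,2).astype(float)
    D=np.array(c.get('distortion',np.zeros(5)),float) 
    n=cv2.undistortPoints(uv,np.array([[f,0,c['cx']],[0,f,c['cy']],[0,0,1]]),D).reshape(420,560,2)
    P=np.stack([n[...,0]*d,-n[...,1]*d,-d],-1)
    if 'origin' in c: M=Rm(c['attitude']);t=np.array(c['origin'])
    else:
        T=np.array(c['tool_from_camera']);Q=Rm(o['orientation']);M=Q@T[:3,:3];t=Q@T[:3,3]+o['tcp_pos']
    W=P@M.T+t; W[d==0]=np.nan
    return p,d,W
def save(n,p): cv2.imwrite('pics/'+n,p[...,::-1])
E
python3 - <<'E'
from h import *
for n in ['scene','side']:
    c=eyes.calibration(n);print(c)
    p,d,W=cloud(n);save(n+'0.png',p);np.savez(n+'0',p=p,W=W)
print(eyes.calibration('wrist'));print(r.get_obs())
E
```

```text
{'fov_y': 56.467814000200875, 'cx': 285.91737074604015, 'cy': 198.951810219879, 'origin': array([ 1.46186812, -0.45778802,  1.01374923]), 'attitude': array([0.78048303, 0.48270435, 1.08536125])}
{'fov_y': 55.509623775538145, 'cx': 275.66632683917436, 'cy': 208.56221581129395, 'origin': array([-0.14833002,  0.8666647 ,  1.07770152]), 'attitude': array([ 0.36597961, -1.11957429, -2.25230976])}
{'fov_y': 71.84204119140797, 'cx': 281.28352862733243, 'cy': 211.03810318582205, 'tool_from_camera': array([[ 2.99899426e-04,  9.49940890e-01,  3.12429538e-01,
         7.98491630e-02],
       [ 9.99998370e-01,  2.71347703e-04, -1.78492475e-03,
        -1.11432858e-03],
       [-1.78035004e-03,  3.12429564e-01, -9.49939260e-01,
        -1.55364098e-01],
       [ 0.00000000e+00,  0.00000000e+00,  0.00000000e+00,
         1.00000000e+00]])}
{'clock': 0.1, 'joints': array([ 1.00288915,  0.47771191,  0.02235333,  1.55633548, -0.01149135,
        1.10926895, -0.08307811]), 'qvel': array([ 0.00030148, -0.0017152 , -0.00138277, -0.00210467, -0.00025682,
        0.00128762,  0.00048525]), 'tau': array([ 4.95450498e-03, -5.97768724e+01,  1.61385946e+00, -2.81957603e+01,
        1.28412721e-02,  5.05684497e-03, -1.80500138e-06]), 'tcp_pos': array([ 0.29929298, -0.60442302,  0.21813407]), 'orientation': array([-3.05743984e+00, -7.15627127e-01,  7.64371040e-04]), 'contact_force': array([0.09113489, 0.45205059, 1.10786104]), 'moment': array([0.04424603, 0.03213252, 0.04694121]), 'gripper_force': 0.0, 'grip_width': 0.08526357628198306}
```

View pics/scene0.png

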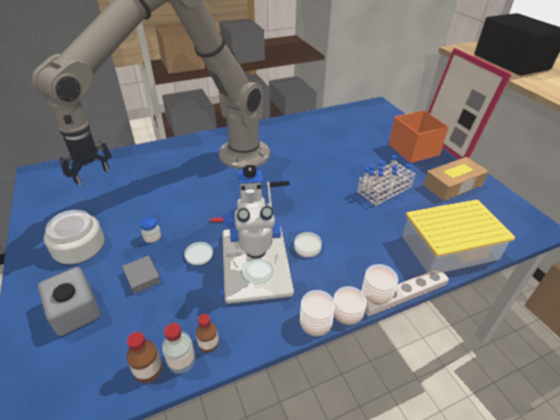

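View pics/side0.png

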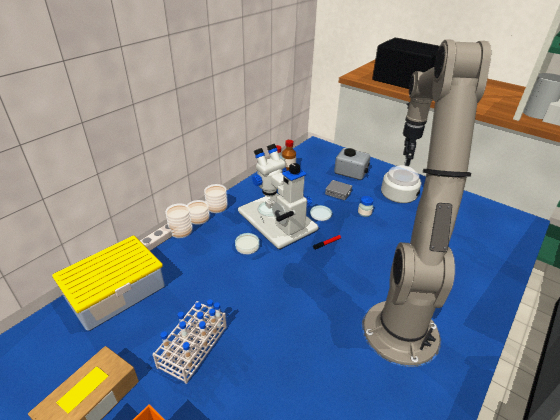

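The scene view shows the lock knob near (250,172) and the lever grip near (280,184). In the side view they are near (294,169) and (285,216). The head points away from the robot.

```bash
python3 - <<'E'
from h import *
for n,b in [('scene',{'knob':(236,160,266,184),'grip':(264,176,294,192)}),('side',{'knob':(284,158,304,180),'grip':(272,206,298,224)})]:
    z=np.load(n+'0.npz');p,W=z['p'],z['W']
    for k,(a,c,e,g) in b.items():
        q=p[c:g,a:e].reshape(-1,3).astype(int);w=W[c:g,a:e].reshape(-1,3)
        m=(q.max(1)<60)&(w[:,2]>.1)&(w[:,2]<.36)
        print(n,k,m.sum(),np.nanmedian(w[m],0),np.nanpercentile(w[m],[5,95],axis=0).round(3).tolist())
    # base plate top
    m=(abs(W[...,2]-.035)<.004)&(p.min(-1)>150)&(abs(W[...,0]-.65)<.3)&(abs(W[...,1])<.4)
    w=W[m];rc=cv2.minAreaRect(w[:,:2].astype(np.float32));print(n,'base',m.sum(),rc,cv2.boxPoints(rc))
    a,b_=(220,150) if n=='scene' else (230,130)
    save(n+'crop.png',cv2.resize(p[b_:b_+120,a:a+120],None,fx=5,fy=5,interpolation=cv2.INTER_CUBIC))
E
```

```text
scene knob 89 [ 0.56253906 -0.16433025  0.32411273] [[0.544, -0.175, 0.31], [0.57, -0.147, 0.329]]
scene grip 44 [ 0.50619637 -0.04240416  0.19975128] [[0.497, -0.065, 0.196], [0.514, -0.013, 0.204]]
scene base 3027 ((0.7070558071136475, -0.0004956722259521484), (0.7976354956626892, 0.4853377044200897), 89.94180297851562) [[ 0.463982   -0.39906672]
 [ 0.9493195  -0.3995597 ]
 [ 0.9501296   0.39807537]
 [ 0.46479213  0.39856836]]
side knob 97 [ 0.5452015  -0.14510233  0.3225855 ] [[0.533, -0.17, 0.299], [0.566, -0.133, 0.329]]
side grip 88 [ 0.49973563 -0.03764841  0.19867192] [[0.488, -0.092, 0.13], [0.576, -0.006, 0.204]]
side base 1158 ((0.6696032285690308, 0.04273724555969238), (0.6738731265068054, 0.5241779088973999), 82.86087036132812) [[ 0.36767197 -0.25901496]
 [ 0.88778615 -0.32415932]
 [ 0.9715345   0.34448946]
 [ 0.4514203   0.40963382]]
```

View pics/scenecrop.png

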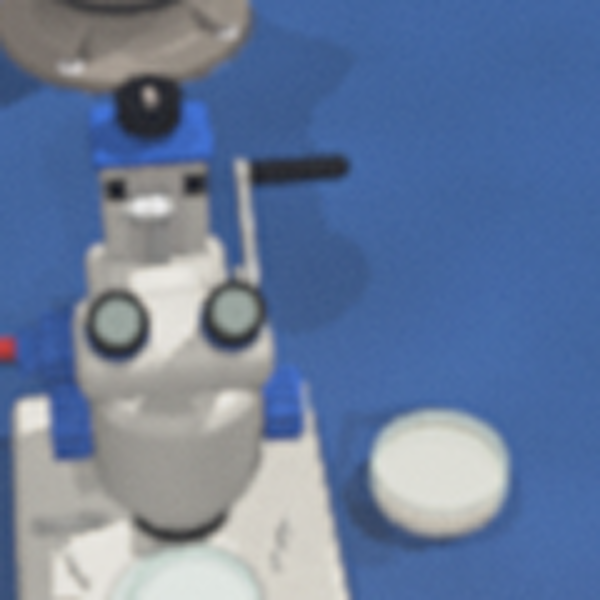

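View pics/sidecrop.png

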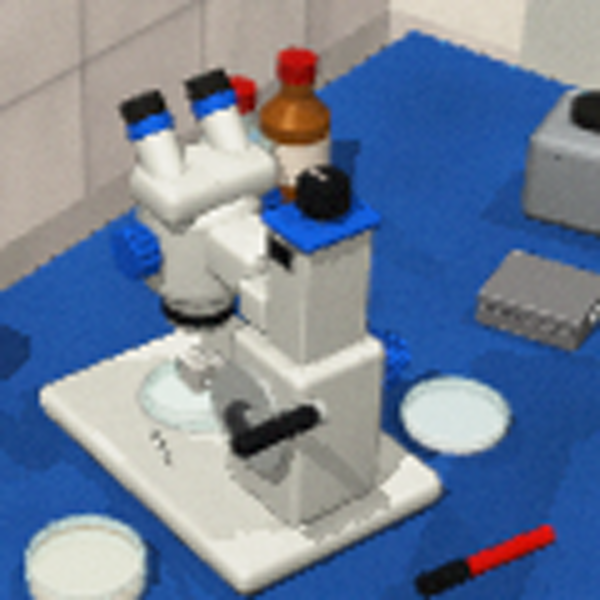

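```bash
python3 - <<'E'
from h import *
for n in ['scene','side']:
    z=np.load(n+'0.npz');p,W=z['p'].astype(int),z['W']
    roi=(W[...,0]>.4)&(W[...,0]<.95)&(W[...,1]>-.35)&(W[...,1]<.1)
    bl=roi&(p.max(-1)<70)
    k=bl&(W[...,2]>.325)&(W[...,2]<.336)&(W[...,0]<.6); w=W[k]
    print(n,'knobtop',k.sum(),w.mean(0),w.min(0),w.max(0))
    g=bl&(W[...,2]>.185)&(W[...,2]<.215)&(W[...,0]<.54)&(W[...,1]>-.09);w=W[g]
    c=w.mean(0);u,s,v=np.linalg.svd(w-c);t=(w-c)@v[0];print('grip',g.sum(),c,v[0],t.min(),t.max(),np.degrees(np.arctan2(v[0][1],v[0][0])), c+v[0]*(t.min()+t.max())/2)
    m=(roi&(abs(W[...,2]-.035)<.006)&(p.min(-1)>120)).astype(np.uint8)
    N,L,S,_=cv2.connectedComponentsWithStats(m);i=1+np.argmax(S[1:,4]);w=W[L==i]
    rc=cv2.minAreaRect(w[:,:2].astype(np.float32));print('base',len(w),rc);print(cv2.boxPoints(rc).round(3).tolist())
    t=roi&(abs(W[...,2]-.301)<.006)&(p[...,2]>p[...,0]+60)&(W[...,0]<.63);w=W[t]
    if len(w)>5: rc=cv2.minAreaRect(w[:,:2].astype(np.float32));print('coltop',len(w),rc)
E
```

```text
scene knobtop 46 [ 0.55299004 -0.16010497  0.32832404] [ 0.53750202 -0.17790711  0.32558359] [ 0.5701751  -0.1411131   0.33101759]
grip 56 [ 0.50553334 -0.03933007  0.19967108] [0.24460613 0.96942915 0.01936403] -0.03178137625198604 0.030017341620117165 75.83873068961455 [ 0.50531759 -0.04018512  0.199654  ]
base 2798 ((0.6462082862854004, -0.18506722152233124), (0.20752763748168945, 0.29812413454055786), 74.60745239257812)
[[0.4749999940395355, -0.2460000067949295], [0.7620000243186951, -0.32499998807907104], [0.8169999718666077, -0.125], [0.5299999713897705, -0.04500000178813934]]
coltop 200 ((0.552473783493042, -0.15995454788208008), (0.07334315776824951, 0.05745505541563034), 75.60919189453125)
side knobtop 37 [ 0.54778803 -0.1547907   0.3272812 ] [ 0.53169779 -0.17697185  0.3252089 ] [ 0.56249516 -0.13879286  0.3301495 ]
grip 82 [ 0.49801094 -0.033603    0.19835315] [0.28855277 0.95745512 0.00412262] -0.037459980370602504 0.03337345044660278 73.22852125243362 [ 0.49742135 -0.03555933  0.19834472]
base 1091 ((0.645060658454895, -0.17985562980175018), (0.210030660033226, 0.3002927601337433), 74.37112426757812)
[[0.47200000286102295, -0.2409999966621399], [0.7609999775886536, -0.32100000977516174], [0.8180000185966492, -0.11900000274181366], [0.5289999842643738, -0.03799999877810478]]
coltop 108 ((0.5495825409889221, -0.15432342886924744), (0.07421934604644775, 0.055868346244096756), 73.61528778076172)
```

{"method": "arm_command", "body": {"plan": "0 0 -0.05 0;0 0 -0.05 0;0 0 -0.05 0;0.034 -0.023 -0.05 0;0.0355 -0.0242 0 0;0.0355 -0.0242 0 0;0.0355 -0.0242 0 0;0.0355 -0.0242 0 0;0.0355 -0.0242 0 0;0.0355 -0.0242 0 0;0.0355 -0.0242 0 0;0.0355 -0.0242 0 0;0.0355 -0.0242 0 0;0.0355 -0.0242 0 0;0.0355 -0.0242 0 0;0 0 0 0;0 0 0 0", "hand": -1}}

```text
clock: 2.22
tcp_pos: [0.5506, -0.1592, 0.4169]
orientation: [3.059, 0.715, -0.002]
contact_force: [0.2, -1.3, -0.3]
grip_width: 0.0851
gripper_force: 0.0
```

```bash
python3 - <<'E'
from h import *
o=r.get_obs();Q=Rm(o['orientation']);print(o['tcp_pos'],Q.round(4).tolist(),o['joints'].round(3),o['contact_force'])
p,d,W=cloud('wrist');save('w1.png',p)
k=(p.max(-1)<75)&(W[...,2]>.318)&(W[...,2]<.338)&(np.hypot(W[...,0]-.551,W[...,1]+.157)<.04);w=W[k]
print(k.sum(),np.nanmedian(w,0),w.min(0),w.max(0), cv2.minEnclosingCircle(w[:,:2].astype(np.float32)))
c=(w.min(0)+w.max(0))/2; print('tool delta',Q.T@(np.array([c[0],c[1],.322])-o['tcp_pos']))
t=(abs(W[...,2]-.301)<.008)&(p[...,2].astype(int)>p[...,0].astype(int)+60)&(W[...,0]<.63)&(W[...,0]>.48)&(abs(W[...,1]+.157)<.07)
if t.sum()>9: print('coltop',cv2.minAreaRect(W[t][:,:2].astype(np.float32)))
g=(p.max(-1)<75)&(W[...,2]>.185)&(W[...,2]<.215);w=W[g];print('grip',len(w))
if len(w)>9: print(np.median(w,0),cv2.minAreaRect(w[:,:2].astype(np.float32)))
E
```

```text
[ 0.55056368 -0.15922508  0.41686188] [[0.8963, 0.4434, -0.001], [0.4434, -0.8963, -0.0004], [-0.0011, -0.0001, -1.0]] [ 0.385  0.203 -0.259  1.501  0.053  1.445 -0.987] [ 0.22009842 -1.3353158  -0.34398727]
1320 [ 0.55115784 -0.15663534  0.32844755] [ 0.53087233 -0.17814552  0.31800792] [ 0.57066118 -0.13908376  0.33092257] ((0.5507012605667114, -0.15810692310333252), 0.02048073150217533)
tool delta [ 0.00055724 -0.00044861  0.09486136]
coltop ((0.5498314499855042, -0.15967054665088654), (0.07435884326696396, 0.05589260160923004), 74.67440032958984)
grip 831
[ 0.49880499 -0.0498367   0.20252174] ((0.27064159512519836, -0.06127689778804779), (0.4952434003353119, 0.06451798230409622), 5.224032878875732)
```

View pics/w1.png

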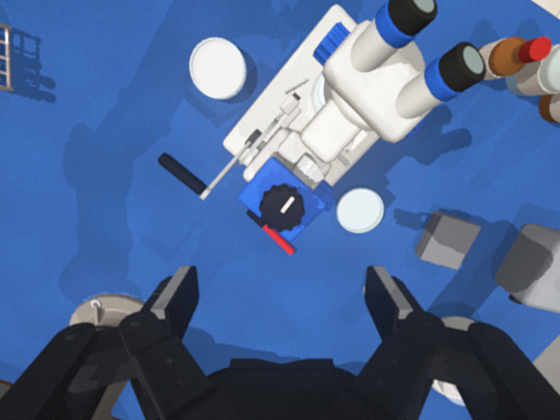

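The wrist view shows the knob at (283,208) with the tool centred over it to about 1 mm, and the lever grip at (180,174). I'll descend and grasp the knob.

{"method": "arm_command", "body": {"plan": "0 0 0.03 0;0 0 0.03 0;0 0 0.02 0;0 0 0.014 0;0 0 0 0;0 0 0 0"}}

```text
clock: 3.02
tcp_pos: [0.5514, -0.159, 0.3243]
orientation: [3.058, 0.715, 0.002]
contact_force: [0.7, -0.1, -0.4]
grip_width: 0.0851
gripper_force: 0.0
```

{"method": "arm_command", "body": {"plan": "0 0 0 0;0 0 0 0;0 0 0 0;0 0 0 0;0 0 0 0;0 0 0 0;0 0 0 0;0 0 0 0", "hand": 1, "grip_force": 30}}

```text
clock: 4.03
tcp_pos: [0.5509, -0.1586, 0.3233]
orientation: [3.059, 0.716, -0.0]
contact_force: [-0.5, -0.4, -0.6]
grip_width: -0.0
gripper_force: 0.0
```

```bash
python3 - <<'E'
from h import *
o=r.get_obs();print(o)
E
```

```text
{'clock': 4.025, 'joints': array([ 0.38795496,  0.24316757, -0.26381085,  1.65576236,  0.06620774,
        1.25142871, -1.00030405]), 'qvel': array([ 0.00069014, -0.00277196, -0.00161953,  0.00215552,  0.00014289,
       -0.000604  ,  0.00027389]), 'tau': array([-1.20931927e-04, -4.59700263e+01, -1.31735332e+00, -2.97926563e+01,
        1.33279385e-02,  1.56684619e-03, -4.49515966e-06]), 'tcp_pos': array([ 0.55094794, -0.15859313,  0.32328846]), 'orientation': array([ 3.05893319e+00,  7.15813296e-01, -3.10901795e-05]), 'contact_force': array([-0.52379936, -0.39908531, -0.55472044]), 'moment': array([-0.02699063, -0.00994282, -0.05693786]), 'gripper_force': 0.0, 'grip_width': -1.9575200538696483e-05}
```

```bash
python3 - <<'E'
from h import *
p,d,W=cloud('wrist');p2,_,W2=cloud('scene')
save('w2.png',np.hstack([cv2.resize(p,(400,300)),cv2.resize(p2[100:250,160:360],(400,300),interpolation=cv2.INTER_CUBIC)]))
E
```

```text
(no output)
```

View pics/w2.png

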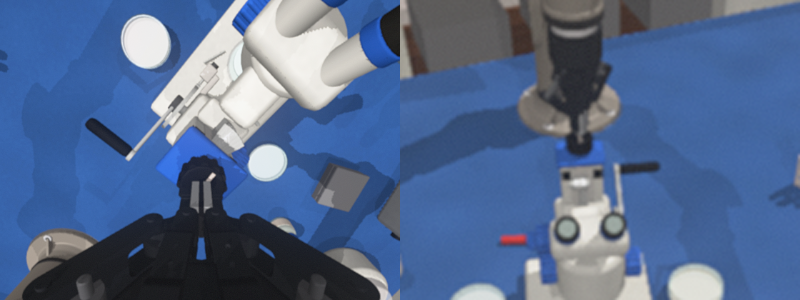

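```bash
python3 - <<'E'
from h import *
o=r.get_obs();Q=Rm(o['orientation'])
p,d,W=cloud('wrist')
T=(W-o['tcp_pos'])@Q
for v in range(215,300,5): print(v,[(u,*(T[v,u]*1000).round(0)) for u in (255,270,281,290,310)])
save('w3.png',cv2.resize(p[200:300,220:350],(780,600),interpolation=cv2.INTER_CUBIC))
E
```

```text
215 [(255, np.float64(18.0), np.float64(-18.0), np.float64(25.0)), (270, np.float64(18.0), np.float64(-8.0), np.float64(25.0)), (281, np.float64(18.0), np.float64(-1.0), np.float64(24.0)), (290, np.float64(18.0), np.float64(5.0), np.float64(25.0)), (310, np.float64(18.0), np.float64(18.0), np.float64(25.0))]
220 [(255, np.float64(15.0), np.float64(-18.0), np.float64(24.0)), (270, np.float64(18.0), np.float64(-8.0), np.float64(14.0)), (281, np.float64(18.0), np.float64(-1.0), np.float64(14.0)), (290, np.float64(19.0), np.float64(5.0), np.float64(13.0)), (310, np.float64(15.0), np.float64(18.0), np.float64(24.0))]
225 [(255, np.float64(11.0), np.float64(-18.0), np.float64(23.0)), (270, np.float64(18.0), np.float64(-7.0), np.float64(5.0)), (281, np.float64(18.0), np.float64(-1.0), np.float64(6.0)), (290, np.float64(19.0), np.float64(4.0), np.float64(4.0)), (310, np.float64(11.0), np.float64(18.0), np.float64(24.0))]
230 [(255, np.float64(8.0), np.float64(-18.0), np.float64(24.0)), (270, np.float64(18.0), np.float64(-7.0), np.float64(-2.0)), (281, np.float64(18.0), np.float64(-1.0), np.f
[... 3478 characters left out ...]
t64(-47.0)), (310, np.float64(6.0), np.float64(12.0), np.float64(-40.0))]
290 [(255, np.float64(7.0), np.float64(-12.0), np.float64(-45.0)), (270, np.float64(10.0), np.float64(-6.0), np.float64(-50.0)), (281, np.float64(10.0), np.float64(-1.0), np.float64(-50.0)), (290, np.float64(11.0), np.float64(3.0), np.float64(-51.0)), (310, np.float64(6.0), np.float64(12.0), np.float64(-44.0))]
295 [(255, np.float64(13.0), np.float64(-11.0), np.float64(-57.0)), (270, np.float64(11.0), np.float64(-5.0), np.float64(-55.0)), (281, np.float64(8.0), np.float64(-1.0), np.float64(-50.0)), (290, np.float64(12.0), np.float64(3.0), np.float64(-56.0)), (310, np.float64(12.0), np.float64(11.0), np.float64(-56.0))]
```

View pics/w3.png

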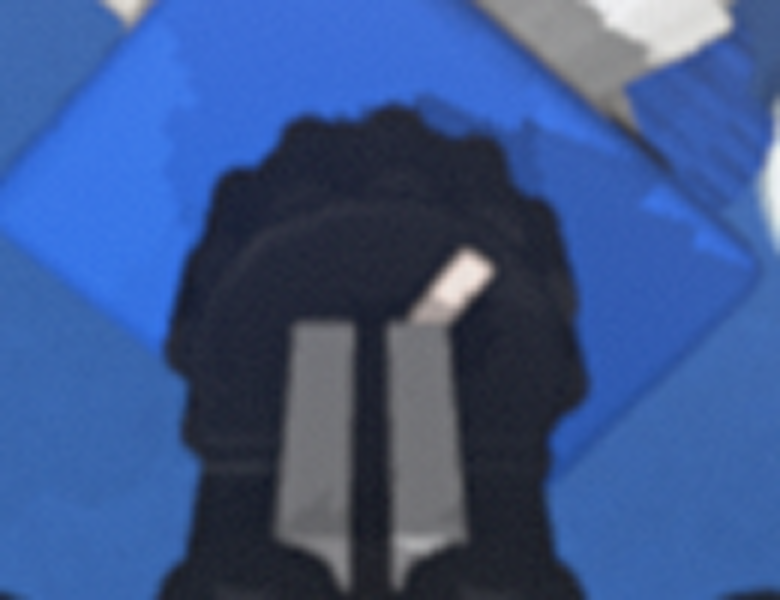

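The closed fingers end about 10 mm above the knob, so the tips sit farther back than I assumed. I'll probe down gently to find the real tip height.

{"method": "arm_command", "body": {"plan": "0 0 0.002 0;0 0 0.002 0;0 0 0.002 0;0 0 0 0;0 0 0 0"}}

```text
clock: 4.8
tcp_pos: [0.551, -0.1586, 0.3173]
orientation: [3.059, 0.716, 0.0]
contact_force: [0.6, 0.5, 1.1]
grip_width: -0.0003
gripper_force: 0.0
```

{"method": "arm_command", "body": {"plan": "0 0 0.001 0;0 0 0.001 0;0 0 0 0;0 0 0 0"}}

```text
clock: 5.3
tcp_pos: [0.5511, -0.1586, 0.3159]
orientation: [3.059, 0.716, 0.001]
contact_force: [-1.2, 0.6, 4.9]
grip_width: -0.0001
gripper_force: 2.5
```

{"method": "arm_command", "body": {"plan": "0 0 0.001 0;0 0 0.001 0;0 0 0 0;0 0 0 0"}}

```text
clock: 5.8
tcp_pos: [0.5512, -0.1586, 0.3157]
orientation: [3.058, 0.715, 0.003]
contact_force: [-5.8, 1.3, 14.6]
grip_width: 0.0
gripper_force: 7.5
```

{"method": "arm_command", "body": {"plan": "0 0 -0.003 0;0 0 -0.002 0"}}

```text
clock: 6.05
tcp_pos: [0.5508, -0.1586, 0.3179]
orientation: [-3.059, -0.716, 0.001]
contact_force: [-0.0, 0.2, -0.1]
grip_width: -0.0003
gripper_force: 0.0
```

{"method": "arm_command", "body": {"plan": "0 0 0 0;0 0 0 0;0 0 0 0;0 0 0 0;0 0 0 0;0 0 0.008 0;0 0 0.008 0;0 0 0.008 0;0 0 0 0;0 0 0 0", "hand": -1}}

```text
clock: 7.3
tcp_pos: [0.5511, -0.1586, 0.2944]
orientation: [3.059, 0.716, 0.0]
contact_force: [-0.5, 0.9, 0.7]
grip_width: 0.0855
gripper_force: 0.0
```

{"method": "arm_command", "body": {"plan": "0 0 0 0;0 0 0 0;0 0 0 0;0 0 0 0;0 0 0 0;0 0 0 0;0 0 0 0", "hand": 1, "grip_force": 30}}

```text
clock: 8.18
tcp_pos: [0.5513, -0.1591, 0.2948]
orientation: [3.058, 0.715, 0.002]
contact_force: [0.2, -2.7, 4.4]
grip_width: 0.0369
gripper_force: 30.8
```

{"method": "arm_command", "body": {"plan": "0 0 -0.0005 -5;0 0 0 -8;0 0 0 -8;0 0 0 -8;0 0 0 0"}}

```text
clock: 8.8
tcp_pos: [0.5511, -0.1588, 0.2948]
orientation: [2.783, 1.457, 0.0]
contact_force: [0.5, -3.4, 2.4]
grip_width: 0.037
gripper_force: 30.9
```

```bash
python3 - <<'E'
from h import *
o=r.get_obs();print(o['contact_force'],o['moment'],o['joints'],o['grip_width'],o['gripper_force'])
E
```

```text
[ 0.50160656 -3.40877509  2.36054034] [-0.60068932 -0.34046328  0.05961453] [ 0.44656888  0.26851389 -0.33722997  1.69212198  0.09452252  1.19658002
 -0.52029012] 0.037012109434639194 30.855340361595154
```

{"method": "arm_command", "body": {"plan": "0 0 0 -8;0 0 0 -8;0 0 0 -8;0 0 0 -8;0 0 0 -8;0 0 0 -8;0 0 0 -3;0 0 0 0;0 0 0 0"}}

```text
clock: 9.93
tcp_pos: [0.5505, -0.1587, 0.2948]
orientation: [-1.886, -2.512, 0.001]
contact_force: [-2.7, -2.9, 4.5]
grip_width: 0.0374
gripper_force: 31.1
```

```bash
python3 - <<'E'
from h import *
o=r.get_obs();print(o['contact_force'],o['moment'],o['joints'],o['grip_width'],o['gripper_force'])
E
```

```text
[-2.74362521 -2.86263939  4.46467745] [-0.55525017  0.53518624  0.01207553] [ 0.55196482  0.28381561 -0.46982728  1.68547668  0.13649906  1.20580569
  0.33192383] 0.037360408248639884 31.06198489665985
```

{"method": "arm_command", "body": {"plan": "0 0 0 0;0 0 0 0;0 0 0 0;0 0 0 0;0 0 -0.02 0;0 0 -0.04 0;0 0 -0.04 8;0 0 -0.02 8;0 0 0 8;0 0 0 7.5;0 0 0 0;0 0 0 0", "hand": -1}}

```text
clock: 11.42
tcp_pos: [0.5509, -0.1585, 0.4147]
orientation: [-2.492, -1.912, 0.0]
contact_force: [-0.5, 0.2, 0.1]
grip_width: 0.0856
gripper_force: 0.0
```

```bash
python3 - <<'E'
from h import *
o=r.get_obs();Q=Rm(o['orientation']);print(o['tcp_pos'],np.degrees(np.arctan2(Q[1,0],Q[0,0])),o['joints'].round(2))
p,d,W=cloud('wrist');save('w4.png',p);np.savez('w4',p=p,W=W)
g=(p.max(-1)<75)&(W[...,2]>.18)&(W[...,2]<.215)&(np.hypot(W[...,0]-.5,W[...,1]+.04)<.06);w=W[g]
rc=cv2.minAreaRect(w[:,:2].astype(np.float32));print('grip',len(w),np.percentile(w,95,axis=0),rc)
c=np.array([*rc[0],.195]);print('delta tool',Q.T@(c-o['tcp_pos']))
e=np.array([.964,-.2656]);f=np.array([.2656,.964]);k=c[:2]-[.5508,-.158];print('local from knob',k@e,k@f)
E
```

```text
[ 0.55094111 -0.15847212  0.41470571] 74.99272197921309 [ 0.5   0.22 -0.4   1.5   0.08  1.44 -0.17]
grip 792 [ 0.51164456 -0.01108079  0.20475571] ((0.500318169593811, -0.039742521941661835), (0.0665857195854187, 0.015657300129532814), 75.37208557128906)
delta tool [ 0.10156275 -0.07960604  0.21972229]
local from knob -0.08007367068386073 0.10059223469235422
```

View pics/w4.png

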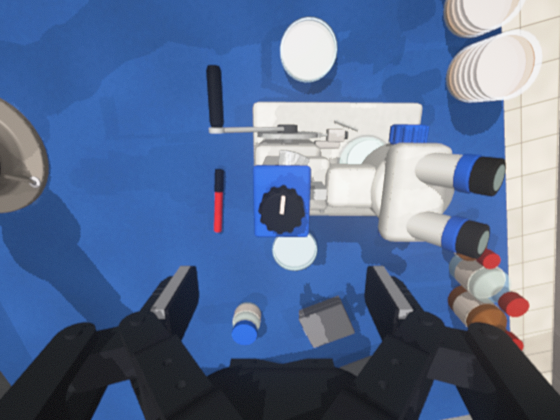

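The knob's mark has turned about 81°, so the head is free. The grip is at (214,95). I'll move over it, 10 mm outward from its middle, and descend with the fingers open.

{"method": "arm_command", "body": {"plan": "0.028 -0.02 0 0;0.028 -0.02 0 0;0.028 -0.02 0 0;0.0275 -0.0196 0 0;0 0 0.04 0;0 0 0.05 0;0 0 0.05 0;0 0 0.03 0;0 0 0 0;0 0 0 0"}}

```text
clock: 12.72
tcp_pos: [0.5042, -0.03, 0.2462]
orientation: [2.494, 1.909, 0.003]
contact_force: [0.2, -0.0, 0.3]
grip_width: 0.0851
gripper_force: 0.0
```

```bash
python3 - <<'E'
from h import *
o=r.get_obs();Q=Rm(o['orientation'])
p,d,W=cloud('wrist');T=(W-o['tcp_pos'])@Q;save('w5.png',p)
g=(p.max(-1)<75)&(W[...,2]>.18)&(W[...,2]<.215)&(np.hypot(W[...,0]-.5,W[...,1]+.04)<.06);t=T[g]
print(len(t),np.percentile(t,[3,50,97],axis=0),o['tcp_pos'],o['contact_force'])
E
```

```text
1736 [[-0.0392555  -0.00988781  0.04109543]
 [-0.0059299  -0.0024031   0.0430534 ]
 [ 0.02416448  0.00500565  0.04727989]] [ 0.50423936 -0.02998024  0.24624716] [ 0.20547788 -0.04765734  0.27965308]
```

View pics/w5.png

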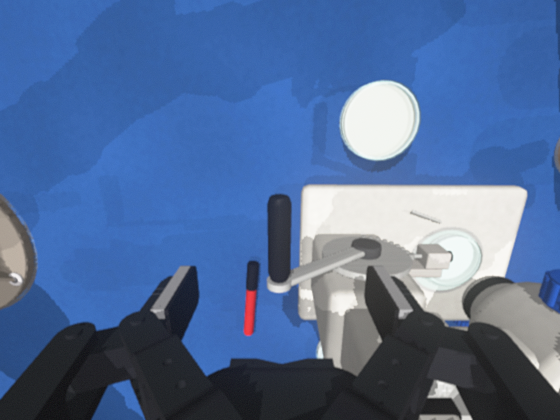

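The grip bar is at (279,240), 2.4 mm off centre. I'll correct that, descend and grasp.

{"method": "arm_command", "body": {"plan": "0 -0.0025 0.03 0;0 0 0.03 0;0 0 0.017 0;0 0 0 0;0 0 0 0"}}

```text
clock: 13.4
tcp_pos: [0.5019, -0.0294, 0.1691]
orientation: [2.494, 1.908, 0.003]
contact_force: [-0.6, 0.5, 0.4]
grip_width: 0.0855
gripper_force: 0.0
```

{"method": "arm_command", "body": {"plan": "0 0 0 0;0 0 0 0;0 0 0 0;0 0 0 0;0 0 0 0;0 0 0 0;0 0 0 0;0 0 0 0", "hand": 1, "grip_force": 40}}

```text
clock: 14.4
tcp_pos: [0.502, -0.0298, 0.1683]
orientation: [2.494, 1.908, 0.003]
contact_force: [5.1, -1.7, 2.0]
grip_width: 0.0167
gripper_force: 38.9
```

```bash
python3 - <<'E'
from h import *
o=r.get_obs();Q=Rm(o['orientation']);print(o['tcp_pos'],o['contact_force'],o['moment'])
p,d,W=cloud('wrist');T=(W-o['tcp_pos'])@Q;save('w6.png',p)
zr=o['tcp_pos'];print('local rel start plan; arc deltas (tool y=local x, tool z=down):')
for q in np.arange(0,.73,.06): print(round(q,2),1000*(-.11*np.cos(.63-q)+.11*np.cos(.63)),1000*(.11*np.sin(.63)-.11*np.sin(.63-q)))
E
```

```text
[ 0.50203744 -0.02976858  0.16831456] [ 5.09691896 -1.7252811   2.03123804] [-0.47463409 -1.06478238 -0.06473544]
local rel start plan; arc deltas (tool y=local x, tool z=down):
0.0 0.0 0.0
0.06 -3.72608135351285 5.446398012913016
0.12 -7.118869926695928 11.106426216529817
0.18 -10.16615534445775 16.959714621414317
0.24 -12.85697066996773 22.985197710101886
0.3 -15.181631873785864 29.161190250214116
0.36 -17.131772685911248 35.465465337878214
0.42 -18.7003747053196 41.875334390578686
0.48 -19.88179265862794 48.367728801553724
0.54 -20.671774716982657 54.91928296186843
0.6 -21.067477798051918 61.50641835137512
0.66 -21.067477798051918 68.10542839592415
0.72 -20.671774716982657 74.69256378543085
```

View pics/w6.png

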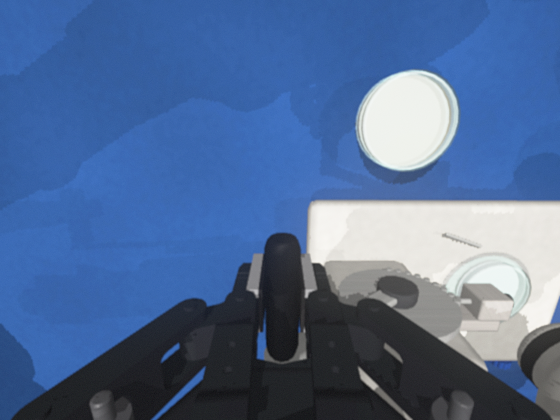

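{"method": "arm_command", "body": {"plan": "0 -0.0018 0.0027 0;0 -0.0019 0.0027 0;0 -0.0018 0.0028 0;0 -0.0016 0.0029 0;0 0 0 0"}}

```text
clock: 15.08
tcp_pos: [0.4949, -0.0279, 0.1569]
orientation: [2.494, 1.908, 0.002]
contact_force: [4.7, -1.7, 0.9]
grip_width: 0.0164
gripper_force: 39.0
```

{"method": "arm_command", "body": {"plan": "0 -0.0008 0.0014 0;0 -0.0008 0.0014 0;0 0 0 0"}}

```text
clock: 15.45
tcp_pos: [0.4934, -0.0275, 0.1541]
orientation: [2.494, 1.908, 0.002]
contact_force: [4.9, -1.9, -0.2]
grip_width: 0.0166
gripper_force: 39.0
```

{"method": "arm_command", "body": {"plan": "0 -0.0007 0.0015 0;0 -0.0007 0.0015 0;0 0 0 0"}}

```text
clock: 15.82
tcp_pos: [0.4923, -0.0271, 0.1514]
orientation: [2.494, 1.908, 0.003]
contact_force: [5.3, -1.8, 1.9]
grip_width: 0.0169
gripper_force: 39.2
```

{"method": "arm_command", "body": {"plan": "0 -0.0007 0.0015 0;0 -0.0007 0.0015 0;0 0 0 0"}}

```text
clock: 16.2
tcp_pos: [0.4913, -0.0267, 0.1488]
orientation: [2.494, 1.907, 0.004]
contact_force: [4.4, -2.5, 5.5]
grip_width: 0.0163
gripper_force: 39.4
```

First click felt at z ≈ 0.151, q ≈ 0.18, as expected.

{"method": "arm_command", "body": {"plan": "0 -0.0011 0.0024 0;0 -0.001 0.0025 0;0 -0.001 0.0025 0;0 -0.0009 0.0025 0;0 -0.0007 0.0025 0;0 0 0 0"}}

```text
clock: 16.95
tcp_pos: [0.4862, -0.0255, 0.1356]
orientation: [2.494, 1.908, 0.002]
contact_force: [5.3, -1.8, 0.2]
grip_width: 0.0168
gripper_force: 39.0
```

{"method": "arm_command", "body": {"plan": "0 -0.0005 0.0016 0;0 -0.0004 0.0016 0;0 0 0 0"}}

```text
clock: 17.32
tcp_pos: [0.4856, -0.0253, 0.1327]
orientation: [2.494, 1.908, 0.003]
contact_force: [5.2, -3.3, 4.5]
grip_width: 0.0162
gripper_force: 39.2
```

{"method": "arm_command", "body": {"plan": "0 -0.0004 0.0016 0;0 -0.0004 0.0016 0;0 0 0 0"}}

```text
clock: 17.7
tcp_pos: [0.4849, -0.025, 0.1298]
orientation: [2.494, 1.908, 0.003]
contact_force: [4.1, -2.3, 5.7]
grip_width: 0.0163
gripper_force: 39.4
```

Second click felt at z ≈ 0.133. Continuing.

{"method": "arm_command", "body": {"plan": "0 -0.0006 0.0026 0;0 -0.0005 0.0026 0;0 -0.0005 0.0026 0;0 -0.0004 0.0026 0;0 -0.0004 0.0025 0;0 0 0 0"}}

```text
clock: 18.45
tcp_pos: [0.4824, -0.0245, 0.1164]
orientation: [2.494, 1.908, 0.003]
contact_force: [5.6, -2.1, 2.8]
grip_width: 0.0167
gripper_force: 39.1
```

{"method": "arm_command", "body": {"plan": "0 -0.0002 0.0016 0;0 -0.0002 0.0017 0;0 0 0 0"}}

```text
clock: 18.82
tcp_pos: [0.4822, -0.0244, 0.1134]
orientation: [2.494, 1.908, 0.003]
contact_force: [5.9, -3.0, 3.8]
grip_width: 0.0164
gripper_force: 39.3
```

{"method": "arm_command", "body": {"plan": "0 -0.0002 0.0016 0;0 -0.0001 0.0017 0;0 0 0 0"}}

```text
clock: 19.2
tcp_pos: [0.4821, -0.0243, 0.1104]
orientation: [2.494, 1.907, 0.003]
contact_force: [4.2, -2.9, 6.3]
grip_width: 0.0164
gripper_force: 39.5
```

Third click felt at z ≈ 0.113. The fourth should come near 0.0936, so I'll step finely.

{"method": "arm_command", "body": {"plan": "0 0 0.0027 0;0 0 0.0027 0;0 0 0.0026 0;0 0 0.0026 0;0 0 0.0025 0;0 0 0 0"}}

```text
clock: 19.95
tcp_pos: [0.482, -0.0243, 0.0969]
orientation: [2.494, 1.908, 0.003]
contact_force: [5.0, -3.5, 3.6]
grip_width: 0.0165
gripper_force: 39.3
```

{"method": "arm_command", "body": {"plan": "0 0.0001 0.001 0;0 0 0 0;0 0 0 0"}}

```text
clock: 20.32
tcp_pos: [0.4821, -0.0244, 0.096]
orientation: [2.494, 1.908, 0.003]
contact_force: [6.1, -2.8, 3.5]
grip_width: 0.0167
gripper_force: 39.3
```

{"method": "arm_command", "body": {"plan": "0 0.0001 0.001 0;0 0 0 0;0 0 0 0"}}

```text
clock: 20.7
tcp_pos: [0.4821, -0.0244, 0.095]
orientation: [2.494, 1.908, 0.003]
contact_force: [5.7, -4.0, 2.4]
grip_width: 0.0164
gripper_force: 39.2
```

{"method": "arm_command", "body": {"plan": "0 0.0001 0.001 0;0 0 0 0;0 0 0 0"}}

```text
clock: 21.08
tcp_pos: [0.4822, -0.0244, 0.0941]
orientation: [2.494, 1.907, 0.003]
contact_force: [4.9, -3.4, 3.0]
grip_width: 0.017
gripper_force: 39.3
```

{"method": "arm_command", "body": {"plan": "0 0.0001 0.0008 0;0 0 0 0;0 0 0 0"}}

```text
clock: 21.45
tcp_pos: [0.4823, -0.0244, 0.0933]
orientation: [2.494, 1.908, 0.003]
contact_force: [4.4, -2.1, 4.7]
grip_width: 0.0164
gripper_force: 39.4
```

```bash
python3 - <<'E'
from h import *
f=[]
for i in range(6): eyes.grab_frame('wrist');o=r.get_obs();f.append(np.r_[o['contact_force'],o['tcp_pos'][2]])
print(np.mean(f,0),np.std(f,0))
E
```

```text
[ 4.82879499 -2.63390411  5.3698508   0.09335271] [5.41916859e-01 3.25755175e-01 6.61045355e-01 1.56469895e-05]
```

{"method": "arm_command", "body": {"plan": "0 0.0001 0.001 0;0 0 0 0;0 0 0 0"}}

```text
clock: 22.12
tcp_pos: [0.4824, -0.0244, 0.0925]
orientation: [2.494, 1.907, 0.003]
contact_force: [4.3, -2.0, 6.8]
grip_width: 0.0165
gripper_force: 39.5
```

```bash
python3 - <<'E'
from h import *
f=[]
for i in range(6): eyes.grab_frame('wrist');o=r.get_obs();f.append(np.r_[o['contact_force'],o['tcp_pos'][2]])
print(np.mean(f,0),np.std(f,0))
W=cloud('scene')[2]
p,d,W=cloud('side');z=np.load('side0.npz')
m=lambda p,W:(p.max(-1)<60)&(W[...,2]>.3)&(W[...,2]<.4)&(W[...,0]>.63)&(W[...,0]<.85)&(abs(W[...,1]+.2)<.13)
print('eyepiece top before/after',np.percentile(z['W'][m(z['p'],z['W'])][:,2],95),np.percentile(W[m(p,W)][:,2],95))
E
```

```text
[ 4.16764631 -2.49741257  7.04240106  0.09248998] [4.57156886e-01 5.16790833e-01 5.78378319e-01 1.54747808e-05]
eyepiece top before/after 0.32418339807010077 0.34645928185208
```

The fourth click is felt: the force jumped from 2.4 to 7 N and the head is up about 22 mm, which matches 4 × 5.4 mm. I'm handing in while holding.

```bash
python3 -c "
from bench import ticket
print(ticket.hand_in())"
```

```text
the job is handed in; nothing more can be done
None
```

I turned the lock knob about 80° anticlockwise to free the head, then pressed the lift lever down four clicks, and handed the job in while still gripping it at the fourth; the head is up about 22 mm.

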